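# Fetch the low jar from behind the bottles and load it on the mixer

## Task

The low jar in the reagent rack is hemmed in by three taller bottles: first move all three bottles onto the steel parking tray, standing upright, then set the jar upright on the mixer, inside its round retaining ring. Once the jar is there, put every bottle back upright in the middle of the same rack compartment it came from. Tip nothing over, and leave the tip box, the timer and the tape roll alone.

Things in the scene. Friction and masses are not known exactly. Their poses are not given: they have to be found in the camera images.
- round_bottle: White plastic bottle with a round body 50 mm across, 150 mm tall overall (the tallest), about 0.16 kg. On top a round ribbed grey screw cap, 32 mm across and 24 mm tall (the topmost 24 mm), on the bottle's axis; below it a neck 26 mm across for 10 mm, then a sloping shoulder. Best gripped by the cap from above, in any direction. Origin: centre of the underside, z up the bottle.  Loose. At the start it stands in one of the rack's four compartments, roughly centred.
- square_bottle: White plastic bottle with a square body 46 x 46 mm, 136 mm tall overall, about 0.15 kg. On top a round ribbed grey screw cap, 32 mm across and 24 mm tall (the topmost 24 mm), on the bottle's axis; below it a neck 26 mm across for 10 mm, then a sloping shoulder. Best gripped by the cap from above, in any direction. Origin: centre of the underside, z up the bottle.  Loose. At the start it stands in one of the rack's four compartments, roughly centred.
- oblong_bottle: White plastic bottle with an oblong body 56 mm (its x) by 40 mm (its y), 122 mm tall overall, about 0.13 kg. On top a round ribbed grey screw cap, 32 mm across and 24 mm tall (the topmost 24 mm), on the bottle's axis; below it a neck 26 mm across for 10 mm, then a sloping shoulder. Best gripped by the cap from above, in any direction. Origin: centre of the underside, z up the bottle.  Loose. At the start it stands in one of the rack's four compartments, roughly centred.
- jar: Low wide white jar with a smooth grey lid, 56 mm tall overall, about 0.14 kg: body 56 mm across for the lower 36 mm, lid 58 mm across for the upper 20 mm. Origin: centre of the underside, z up. Loose. At the start it stands in the fourth of the rack's compartments, whichever that is, hemmed in by the three taller bottles; with them gone it can be gripped by the lid from above.
- rack: Fixed grey low-walled rack, 148 x 148 mm, divided two by two into four square compartments of 68 x 68 mm, whose centres lie at x = +-36 mm and y = +-36 mm in its own frame. Walls 4 mm thick, their tops 18 mm above the bench; the compartment floor is 4 mm above the bench. Origin: centre of the underside, x and y along the walls, z up. Stands anew at each start, turned up to 0.3 rad.
- parking_tray: Fixed plain square steel tray, 170 x 170 mm outside, 162 x 162 mm inside, empty: the side area. Floor 4 mm above the bench, rim 12 mm above the bench. Origin: centre of the underside, x and y along the sides, z up. Stands anew at each start, turned up to 0.3 rad.
- mixer: Fixed white bench mixer, a flat box 150 x 150 mm, with a round black rubber platform 104 mm across in the middle of its top, 40 mm above the bench, and on that a dark steel retaining ring, 82 mm inside and 90 mm outside diameter, 10 mm high (top 50 mm above the bench). Origin: centre of the underside, straight below the ring's centre, z up. Stands anew at each start, turned up to 0.3 rad.
- tip_box: Bystander: loose grey pipette-tip box, 80 x 120 mm, 54 mm tall. Origin: centre of the underside. Leave it alone.
- timer: Bystander: loose small white bench timer lying flat, 55 x 62 mm, 20 mm tall. Origin: centre of the underside. Leave it alone.
- tape_roll: Bystander: loose roll of paper tape lying flat, 64 mm across with a 40 mm hole, 19 mm tall. Origin: centre of the underside. Leave it alone.
There are look-alikes about, which are no part of the job. What is shaped like the oblong_bottle but purple or red is not meant.

How it is judged (in metres and radians):
On the way, in this order (a step that is already met when the one before it is completed fails the run):
1. all three bottles stand upright on the floor of the parking tray (x of round_bottle in the frame of parking_tray between -0.065 and 0.065 m and y of round_bottle in the frame of parking_tray between -0.065 and 0.065 m and z of round_bottle in the frame of parking_tray between -0.002 and 0.009 m and angle between each of round_bottle, square_bottle, oblong_bottle's own z axis and vertical below 0.1 rad and x of square_bottle in the frame of parking_tray between -0.065 and 0.065 m and y of square_bottle in the frame of parking_tray between -0.065 and 0.065 m and z of square_bottle in the frame of parking_tray between -0.002 and 0.009 m and x of oblong_bottle in the frame of parking_tray between -0.065 and 0.065 m and y of oblong_bottle in the frame of parking_tray between -0.065 and 0.065 m and z of oblong_bottle in the frame of parking_tray between -0.002 and 0.009 m), for 0.2 s.
2. the jar stands upright inside the mixer's ring, with all three bottles still on the parking tray (all of step 1 and horizontal distance between jar and mixer below 0.0135 m and z of jar in the frame of mixer between 0.035 and 0.045 m and angle between jar's own z axis and vertical below 0.1 rad), for 0.2 s.
At the end, for the whole second after the job is handed in: The jar stands upright (within 0.1 rad) on the mixer's platform, its axis within 13.5 mm of the ring's centre; each of the three bottles stands upright (within 0.1 rad) on the floor of its own rack compartment, within 18 mm of where it stood at the start; all four are at rest (horizontal distance between jar and mixer below 0.0135 m and z of jar in the frame of mixer between 0.035 and 0.045 m and angle between each of jar, round_bottle, square_bottle, oblong_bottle's own z axis and vertical below 0.1 rad and linear speed of each of jar, round_bottle, square_bottle, oblong_bottle below 0.02 m/s and angular speed of each of jar, round_bottle, square_bottle, oblong_bottle below 0.2 rad/s and distance of each of round_bottle, square_bottle, oblong_bottle from where it was at the start of the episode below 0.018 m and z of round_bottle in the frame of rack between -0.002 and 0.009 m and z of square_bottle in the frame of rack between -0.002 and 0.009 m and z of oblong_bottle in the frame of rack between -0.002 and 0.009 m); the robot touches nothing.
It fails at once if a bottle or the jar is tipped over (angle between any of round_bottle, square_bottle, oblong_bottle, jar's own z axis and vertical above 0.6 rad).
It fails at once if a bystander (tip box, timer or tape roll) is shoved by more than 20 mm (distance of any of tip_box, timer, tape_roll from where it was at the start of the episode above 0.02 m).
It also fails if it takes over 144 s, if anything falls off the work surface, if the arm or the gripper's body presses on something with over 40 N, if the wrist force passes 120 N, or if a joint passes its speed limit or range.

## Robot

A 6-joint arm with a two-finger parallel gripper is mounted at the origin on the work surface. World frame = base frame: x ahead of the robot, y to its left, z up, the work surface at z = 0. Lengths are in m, angles in degrees, forces in N, time in s.
With the tool pointing down it reaches from about 0.375 to 0.975 m from the base axis. Payload 3.8 kg.
Tool frame: the origin (TCP) lies on the front face of the gripper's body, between the roots of the fingers; the fingertips stand 73 mm ahead of it and the grasp point (between the pads) lies hold_point_z ahead of it (hold_point_z is the distance from the TCP to the grasp point, in m); z points along the fingers, x is the direction in which the jaws open and shut, and the axes are right-handed (so a half turn about z gives the same grasp; the last joint's range is limited). The gripper opens to 85 mm and grips with 20 to 120 N. Pads are 22 mm wide; open, the fingers measure 114 mm over their backs; the gripper's body (76 mm by 85 mm) begins 54 mm behind the grasp point. The pads swing forward as they close: fully open they stand 13 mm farther back than shut.
Start: joints at [64.234, 15.12, 91.902, -0, 72.978, -2.114], TCP at [0.271, 0.618, 0.304] pointing down, gripper open.
Joint ranges: [-150.88, 150.88], [-54.13, 125.18], [17.81, 147.31], [-75.09, 255.09], [0, 152.58], [-146.25, 146.25]. Speed limits (degrees/s): [147.25, 147.25, 180, 180, 180, 180].

## Interface

Orientations are given as a 3x3 rotation matrix whose columns are the frame's x, y, z axes.
In Python, from plant import * gives the robot as it stands. The module is installed in compiled form; this text tells all that it offers.
- The arm moves only by the tool servo_tool, never from a script. Its argument "rows" is a list of rows, each an object of numbers: "x", "y", "z": the shift along the tool's x, y, z as a fraction of full scale; "rx", "ry", "rz": the turn, a rotation vector about the tool's x, y, z as a fraction of full scale; "jaw": the gripper's target within -1 to 1 (fully open at 1, half-way at 0, shut at -1). In form: [{"x": .., "y": .., "z": .., "rx": .., "ry": .., "rz": .., "jaw": ..}, ...]. A call has 1 to 8 rows; each row is the pose to reach, as a shift and turn from the pose commanded when the call began, along the tool's axes at that moment, turning the shorter way round; what a row does not reach only later rows make up. Full scale, the value 1, is 0.4 m for a shift and pi rad for a turn. A row lasts 1/8 s, in which the tool goes at most 62.5 mm and 10.7 degrees, less where a joint would pass 70% of its speed; a pose out of reach is approached as far as the arm can. A call with a number of a shift or a turn outside -1 to 1 is refused whole. A call with a gripper value outside its range is refused whole. The fingers move at their own pace and stop on an object; "squeeze" is the grip in N (left out, the last holds). Time passes only in rows, so rows that repeat a pose let the fingers close. It gives the time, the measured TCP pose, the force and the opening at its end, in the units of the state.
- sense(): the state, without advancing time (a new reading comes with each control period).
- get_image(name): name is "scene" or "top" or "wrist"; returns a dict with "color" (420x560x3 uint8, red, green, blue), "z_map" (420x560 float32, m along the optical axis (not along the pixel's ray), 0 where there is no reading), "mtx" (3x3 intrinsics, pixels), "rvec" (rotation vector, rad) and "tvec" (3), from world to camera coordinates, as OpenCV has them; the wrist camera has in their place "hand_eye" (4x4, takes a point from camera to tool coordinates, whose origin is the TCP and whose axes are the tool frame's). Camera axes: x right, y down, z forward; pixel columns grow to the right and rows downward; lengths in m; the calibration is good to about 2 mm. The wrist camera is an equidistant fisheye: a pixel r from the principal point sees the ray r / f radians off the axis. A picture is of the moment at which its call begins: read the wrist's pose just before it.
- finish_job(): hands the job in, once; it reports no verdict.
Trained networks look in the newest picture that a camera, given by its name, has taken for a name from the list of things; names that differ only in an ending like _2 or _b are one class to them, and where a whole thing is asked for, a point or a joint stands for the part that bears it (a point fixed in the world has none). Each returns a list of dicts, best first, with "score" (0 to 1); they miss things now and then, are a little off and sometimes report something else, mostly with a low value. They report only what shows in the picture. A call takes as long as a camera call. They do not tell look-alikes from the thing itself.
- spot_in(camera, label): "centre" ([x, y, z] in m, in the coordinates of the camera as it stood for that picture, good to about 4 mm: the middle of the surface that is visible of it).
The state is a dict: "time": time; "joint_positions": joint angles; "qd": joint speeds; "joint_torque": joint torques, N m; "tool_pos": TCP position; "tool_rot": TCP orientation; "wrist_force": force on the tool from outside, world axes, zero at the start; "torque": the same for the moment, N m; "gripper_width": opening from 0.0 (shut) to 1.0 (fully open).
Only numpy, scipy, OpenCV 4.12 (cv2) and the standard library are available. Lean on these libraries where they do the work, as an engineer would, in place of code of your own. Each camera call takes 0.05 s, during which the arm holds its last target. There are 200 camera calls.

## Working session

There is one attempt and no reset: what is moved stays moved. The work goes in short steps, Python scripts to look and compute and a tool call to move; the robot and the scene stay as the last step left them, time stands still between calls to the robot, and variables do not carry over. Pictures are saved under pics/ and viewed, about 12 in all and at most 16, crops included, and the job is handed in when it is done.

Besides the shell and the picture viewer there is one more tool, called after "Emit:" as name(argument=value, ...) on one line, values as JSON. servo_tool: Moves the arm, as the interface text tells. Its arguments: {"type":"object","properties":{"rows":{"type":"array","items":{"type":"object","properties":{"x":{"type":"number","minimum":-1,"maximum":1},"y":{"type":"number","minimum":-1,"maximum":1},"z":{"type":"number","minimum":-1,"maximum":1},"rx":{"type":"number","minimum":-1,"maximum":1},"ry":{"type":"number","minimum":-1,"maximum":1},"rz":{"type":"number","minimum":-1,"maximum":1},"jaw":{"type":"number"}}}},"squeeze":{"type":"number"}},"required":["rows"]}

```bash
mkdir -p pics
cat > h.py <<'E'
from plant import *
import numpy as np, cv2
def cam(n):
    s=sense(); im=get_image(n); return s,im
def save(im,f): cv2.imwrite('pics/'+f,cv2.cvtColor(im['color'],cv2.COLOR_RGB2BGR))
def world(im):
    R,_=cv2.Rodrigues(np.array(im['rvec'],float)); t=np.array(im['tvec'],float).ravel()
    z=im['z_map']; K=np.array(im['mtx']); v,u=np.mgrid[:z.shape[0],:z.shape[1]]
    P=np.stack([(u-K[0,2])/K[0,0]*z,(v-K[1,2])/K[1,1]*z,z],-1)
    return (P-t)@R
def c2w(im,p):
    R,_=cv2.Rodrigues(np.array(im['rvec'],float)); return R.T@(np.array(p)-np.array(im['tvec'],float).ravel())
E
python3 - <<'E'
from h import *
s=sense(); print(s)
for n in('top','scene'):
    _,im=cam(n); save(im,n+'0.png'); np.savez(n+'0.npz',**im)
    R,_=cv2.Rodrigues(np.array(im['rvec'],float)); print(n,-R.T@np.array(im['tvec']).ravel(), im['mtx'])
    for l in ['round_bottle','square_bottle','oblong_bottle','jar','rack','parking_tray','mixer','tip_box','timer','tape_roll']:
        print(l,[(np.round(c2w(im,d['centre']),3).tolist(),round(d['score'],2)) for d in spot_in(n,l)])
E
```

```text
{'time': 0.0, 'joint_positions': array([ 6.42336270e+01,  1.51695531e+01,  9.19818772e+01,  2.91282378e-04,
        7.29775105e+01, -2.11504942e+00]), 'qd': array([ 0.01263245, -0.05508641, -0.06070148, -0.02820917, -0.03741211,
       -0.00925895]), 'joint_torque': array([ 2.54777960e-04, -5.15081334e+01, -3.67322373e+01,  1.31628229e-05,
        1.26481365e-02, -2.38415964e-06]), 'tool_pos': array([0.27054958, 0.61778158, 0.30255133]), 'tool_rot': array([[ 4.01169982e-01,  9.16003100e-01, -9.82649667e-04],
       [ 9.16000867e-01, -4.01171176e-01, -2.02457410e-03],
       [-2.24872688e-03, -8.79095896e-05, -9.99997468e-01]]), 'wrist_force': array([ 0.26525229, -0.22239946, -0.44800625]), 'torque': array([ 0.01386541, -0.00692717, -0.01616743]), 'gripper_width': 1.0016714676769287}
top [ 0.42797504 -0.02895226  0.88460105] [[410.69617584   0.         277.96421457]
 [  0.         410.69617584 211.65853357]
 [  0.           0.           1.        ]]
round_bottle [([0.534, -0.296, 0.107], 0.9)]
square_bottle [([0.523, 0.268, 0.037], 0.61), ([0.466, -0.288, 0.092], 0.59)]
oblong_bottle 
[... 392 characters left out ...]
0.019], 0.59)]
scene [ 1.23631893 -0.04125773  1.15186565] [[509.55723073   0.         280.63939679]
 [  0.         509.55723073 212.29974998]
 [  0.           0.           1.        ]]
round_bottle [([0.551, -0.306, 0.101], 0.66)]
square_bottle [([0.48, -0.299, 0.093], 0.65)]
oblong_bottle [([0.479, -0.233, 0.081], 0.92), ([0.38, -0.285, 0.072], 0.88)]
jar []
rack [([0.537, -0.275, 0.007], 0.97)]
parking_tray [([0.573, -0.007, 0.002], 0.65)]
mixer [([0.536, 0.264, 0.036], 0.92)]
tip_box [([0.773, 0.255, 0.047], 0.58), ([0.542, -0.274, 0.007], 0.17)]
timer [([0.414, 0.068, 0.021], 0.56), ([0.48, -0.239, 0.079], 0.34)]
tape_roll [([0.398, -0.059, 0.015], 0.88), ([0.573, -0.005, 0.004], 0.59)]
```

View pics/top0.png

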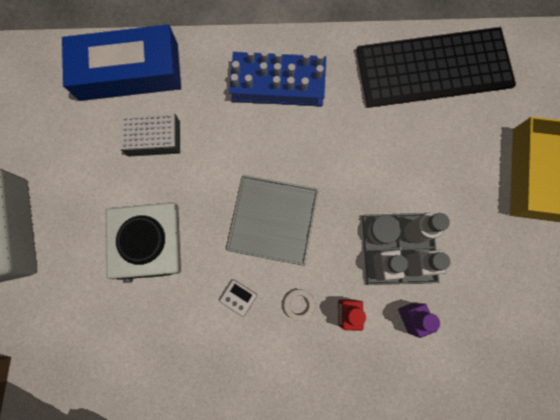

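View pics/scene0.png

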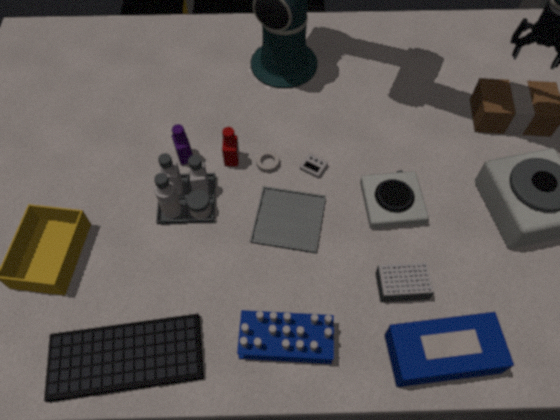

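The top view looks along -z: up is +x and left is +y. The rack (400,248) has the jar at front-left (385,230), round at (437,222), square at (438,262) and oblong at (397,264). The tray is at (272,220) and the mixer ring at (140,240). The red (352,315) and purple (422,318) bottles are look-alikes. Next I measure from depth.

Run:
```python
from h import *
im=dict(np.load('top0.npz')); W=world(im)
def sel(lo,hi,x0,x1,y0,y1):
    m=(im['z_map']>0)&(W[...,2]>lo)&(W[...,2]<hi)&(W[...,0]>x0)&(W[...,0]<x1)&(W[...,1]>y0)&(W[...,1]<y1)
    return W[m]
def rep(n,P): print(n,len(P),'circ',np.round(cv2.minEnclosingCircle(P[:,:2].astype(np.float32)*1000),1) if 0 else [np.round(a,1) for a in cv2.minEnclosingCircle(P[:,:2].astype(np.float32)*1000)],'med',np.round(np.median(P,0),4),'rect',[np.round(a,1) for a in cv2.minAreaRect(P[:,:2].astype(np.float32)*1000)])
R=(.40,.60,-.37,-.16)
for n,c,h in (('round',(.534,-.296),.154),('square',(.466,-.288),.140),('oblong',(.463,-.225),.126),('jar',(.541,-.228),.06)):
    rep(n,sel(h-.006,h+.006,c[0]-.04,c[0]+.04,c[1]-.04,c[1]+.04))
rep('rackwall',sel(.013,.022,*R))
rep('tray',sel(.008,.018,.45,.7,-.13,.13)); rep('trayall',sel(.0025,.02,.45,.7,-.13,.13))
rep('mixer',sel(.03,.055,.4,.65,.15,.4)); rep('ring',sel(.046,.055,.4,.65,.15,.4))
print(np.median(sel(-.02,.02,.6,.7,-.3,.3),0))
```

```text
round 266 circ [array([ 539. , -306.3]), np.float64(16.7)] med [ 0.539  -0.3056  0.153 ] rect [array([ 538.6, -306. ]), array([31. , 30.8]), np.float64(87.2)]
square 267 circ [array([ 468.9, -306.6]), np.float64(16.9)] med [ 0.469  -0.3063  0.1389] rect [array([ 469.2, -307.3]), array([31.6, 31.3]), np.float64(30.3)]
oblong 251 circ [array([ 466.9, -234.9]), np.float64(16.7)] med [ 0.467  -0.2342  0.1251] rect [array([ 466.4, -234.4]), array([31.5, 31.4]), np.float64(24.4)]
jar 636 circ [array([ 540.5, -232.3]), np.float64(29.0)] med [ 0.5395 -0.2319  0.0591] rect [array([ 540.2, -231.6]), array([56.8, 55.5]), np.float64(89.6)]
rackwall 713 circ [array([ 503.5, -269.4]), np.float64(102.6)] med [ 0.5045 -0.258   0.0163] rect [array([ 504.3, -270.1]), array([148.1, 149. ]), np.float64(0.9)]
tray 599 circ [array([572. ,  -1.6]), np.float64(118.9)] med [0.5697 0.0016 0.0112] rect [array([572.1,  -1.6]), array([170. , 170.2]), np.float64(78.3)]
trayall 4956 circ [array([579.3,  -1.1]), np.float64(174.0)] med [ 0.5713 -0.0008  0.0042] rect [array([5.748e+02, 3.000e-01]), array([257.9, 249.3]), np.float64(89.7)]
mixer 5079 circ [array([529.1, 273.4]), np.float64(102.2)] med [0.5259 0.2709 0.0384] rect [array([525. , 272.6]), array([158.5, 149.2]), np.float64(4.4)]
ring 280 circ [array([528.8, 273.5]), np.float64(45.0)] med [0.5277 0.2754 0.0493] rect [array([528.7, 273.2]), array([88.9, 87.3]), np.float64(90.0)]
[ 6.50191347e-01 -8.71657153e-03 -5.59118937e-05]
```

```bash
cat > go.py <<'E'
# go.py x y z [yaw_deg]: full-scale fractions from the measured pose to TCP target, tool down
import sys
from h import *
from scipy.spatial.transform import Rotation as Ro
s=sense(); R=np.array(s['tool_rot']); a=[float(v) for v in sys.argv[1:]]
d=R.T@(np.array(a[:3])-s['tool_pos'])/.4
y=np.radians(a[3] if len(a)>3 else 45); X=np.array([np.cos(y),np.sin(y),0]); Z=np.array([0,0,-1.])
G=np.stack([X,np.cross(Z,X),Z],1)
print('t',round(s['time'],2),'pos',np.round(s['tool_pos'],4),'w',round(s['gripper_width'],3),'\nshift',np.round(d,4),'turn',np.round(Ro.from_matrix(R.T@G).as_rotvec()/np.pi,4))
E
python3 go.py .405 .15 .30
```

```text
t 1.1 pos [0.2708 0.6183 0.3039] w 0.998 
shift [-0.9378  0.777   0.0097] turn [-0.      0.      0.1186]
```

Emit:
servo_tool(rows=[{"x":-0.94,"y":0.777,"z":0.01,"rz":0.1186,"jaw":0.2},{"x":-0.94,"y":0.777,"z":0.01,"rz":0.1186,"jaw":0.2},{"x":-0.94,"y":0.777,"z":0.01,"rz":0.1186,"jaw":0.2},{"x":-0.94,"y":0.777,"z":0.01,"rz":0.1186,"jaw":0.2},{"x":-0.94,"y":0.777,"z":0.01,"rz":0.1186,"jaw":0.2},{"x":-0.94,"y":0.777,"z":0.01,"rz":0.1186,"jaw":0.2},{"x":-0.94,"y":0.777,"z":0.01,"rz":0.1186,"jaw":0.2},{"x":-0.94,"y":0.777,"z":0.01,"rz":0.1186,"jaw":0.2}])

```text
invalid input
```

```bash
python3 go.py .539 -.306 .27
```

```text
t 1.1 pos [0.2708 0.6183 0.3039] w 0.998 
shift [-1.8476  1.5412  0.0847] turn [-0.      0.      0.1186]
```

Emit:
servo_tool(rows=[{"x":-0.94,"y":0.777,"z":0.01,"rx":0,"ry":0,"rz":0.1186,"jaw":0.2},{"x":-0.94,"y":0.777,"z":0.01,"rx":0,"ry":0,"rz":0.1186,"jaw":0.2},{"x":-0.94,"y":0.777,"z":0.01,"rx":0,"ry":0,"rz":0.1186,"jaw":0.2},{"x":-0.94,"y":0.777,"z":0.01,"rx":0,"ry":0,"rz":0.1186,"jaw":0.2},{"x":-0.94,"y":0.777,"z":0.01,"rx":0,"ry":0,"rz":0.1186,"jaw":0.2},{"x":-0.94,"y":0.777,"z":0.01,"rx":0,"ry":0,"rz":0.1186,"jaw":0.2},{"x":-0.94,"y":0.777,"z":0.01,"rx":0,"ry":0,"rz":0.1186,"jaw":0.2},{"x":-0.94,"y":0.777,"z":0.01,"rx":0,"ry":0,"rz":0.1186,"jaw":0.2}], squeeze=50)

```text
time: 2.1
tool_pos: [0.4049, 0.1471, 0.3003]
tool_rot: [[0.708, 0.707, 0.001], [0.707, -0.708, 0.0], [0.001, 0.001, -1.0]]
wrist_force: [0.2, -0.1, -1.0]
gripper_width: 0.604
```

```bash
python3 go.py .539 -.306 .27
```

```text
t 2.1 pos [0.4049 0.1471 0.3003] w 0.604 
shift [-0.5632  1.0383  0.076 ] turn [ 0.0003 -0.0003 -0.0002]
```

Emit:
servo_tool(rows=[{"x":-0.56,"y":1.0,"z":0.05,"rx":0,"ry":0,"rz":0,"jaw":0.2},{"x":-0.56,"y":1.0,"z":0.05,"rx":0,"ry":0,"rz":0,"jaw":0.2},{"x":-0.56,"y":1.0,"z":0.05,"rx":0,"ry":0,"rz":0,"jaw":0.2},{"x":-0.56,"y":1.0,"z":0.05,"rx":0,"ry":0,"rz":0,"jaw":0.2},{"x":-0.56,"y":1.0,"z":0.05,"rx":0,"ry":0,"rz":0,"jaw":0.2},{"x":-0.56,"y":1.0,"z":0.05,"rx":0,"ry":0,"rz":0,"jaw":0.2},{"x":-0.56,"y":1.0,"z":0.05,"rx":0,"ry":0,"rz":0,"jaw":0.2},{"x":-0.56,"y":1.0,"z":0.05,"rx":0,"ry":0,"rz":0,"jaw":0.2}], squeeze=50)

```text
time: 3.1
tool_pos: [0.5294, -0.2954, 0.2796]
tool_rot: [[0.709, 0.705, 0.0], [0.705, -0.709, -0.001], [-0.0, 0.001, -1.0]]
wrist_force: [-0.2, 0.9, -0.5]
gripper_width: 0.603
```

```bash
cat > capw.py <<'E'
# wrist look: cap / lid centre at a given height near x,y
import sys
from h import *
def look(name=None):
    s,im=cam('wrist')
    if name: save(im,name)
    K=np.array(im['mtx']); z=im['z_map']; v,u=np.mgrid[:z.shape[0],:z.shape[1]]
    x=(u-K[0,2]); y=(v-K[1,2]); r=np.hypot(x,y)+1e-9; th=r/K[0,0]; t=np.tan(np.minimum(th,1.5))
    P=np.stack([x/r*t*z,y/r*t*z,z,np.ones_like(z)],-1)@np.array(im['hand_eye']).T
    W=P[...,:3]@np.array(s['tool_rot']).T+s['tool_pos']; W[(z<=0)|(th>1.3)]=np.nan
    return s,im,W
def find(W,x,y,h,rad=.04,b=.005):
    m=(np.abs(W[...,2]-h)<b)&(np.hypot(W[...,0]-x,W[...,1]-y)<rad)
    P=W[m]
    if len(P)<10: return len(P)
    c,r=cv2.minEnclosingCircle(P[:,:2].astype(np.float32)*1000)
    return len(P),np.round(c,1).tolist(),round(r,1),np.round(np.median(P,0),4).tolist()
E
python3 - <<'E'
from capw import *
s,im,W=look('w1.png')
for n,x,y,h in (('r',.539,-.306,.154),('s',.469,-.307,.14),('o',.467,-.2345,.126),('j',.54,-.232,.06)): print(n,find(W,x,y,h))
E
python3 go.py .539 -.306 .199
```

```text
r (1817, [538.9, -307.4], 16.7, [0.5381, -0.3064, 0.1554])
s (1778, [469.6, -308.3], 16.9, [0.4699, -0.307, 0.1415])
o (1697, [467.1, -236.1], 16.7, [0.4673, -0.2361, 0.1276])
j (3085, [539.9, -233.5], 29.2, [0.539, -0.2339, 0.0615])
t 3.15 pos [ 0.5297 -0.2962  0.2795] w 0.6 
shift [-0.0006  0.0334  0.2012] turn [ 0.0005  0.0003 -0.0009]
```

View pics/w1.png

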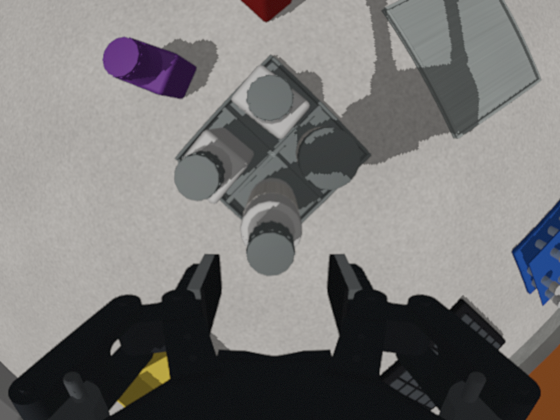

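The wrist view shows the round cap at (270,253), centred between the fingers, and agrees with the top view to about 1.5 mm. Descending to grip.

Emit:
servo_tool(rows=[{"x":-0.001,"y":0.035,"z":0.02,"rx":0,"ry":0,"rz":0,"jaw":0.2},{"x":-0.001,"y":0.035,"z":0.1,"rx":0,"ry":0,"rz":0,"jaw":0.2},{"x":-0.001,"y":0.035,"z":0.17,"rx":0,"ry":0,"rz":0,"jaw":0.2},{"x":-0.001,"y":0.035,"z":0.2,"rx":0,"ry":0,"rz":0,"jaw":0.2},{"x":-0.001,"y":0.035,"z":0.2,"rx":0,"ry":0,"rz":0,"jaw":-0.5},{"x":-0.001,"y":0.035,"z":0.2,"rx":0,"ry":0,"rz":0,"jaw":-0.5},{"x":-0.001,"y":0.035,"z":0.2,"rx":0,"ry":0,"rz":0,"jaw":-0.5},{"x":-0.001,"y":0.035,"z":0.2,"rx":0,"ry":0,"rz":0,"jaw":-0.5}], squeeze=50)

```text
time: 4.15
tool_pos: [0.539, -0.3024, 0.2006]
tool_rot: [[0.707, 0.707, 0.001], [0.707, -0.707, -0.001], [0.0, 0.001, -1.0]]
wrist_force: [-0.2, 0.2, -1.3]
gripper_width: 0.354
```

```bash
python3 go.py .612 -.046 .279
```

```text
t 4.15 pos [ 0.539  -0.3024  0.2006] w 0.354 
shift [ 0.5823 -0.324  -0.1961] turn [ 0.0004 -0.0001 -0.    ]
```

Emit:
servo_tool(rows=[{"x":0,"y":0,"z":-0.05,"rx":0,"ry":0,"rz":0,"jaw":-0.5},{"x":0,"y":0,"z":-0.12,"rx":0,"ry":0,"rz":0,"jaw":-0.5},{"x":0.04,"y":-0.02,"z":-0.196,"rx":0,"ry":0,"rz":0,"jaw":-0.5},{"x":0.13,"y":-0.07,"z":-0.196,"rx":0,"ry":0,"rz":0,"jaw":-0.5},{"x":0.24,"y":-0.134,"z":-0.196,"rx":0,"ry":0,"rz":0,"jaw":-0.5},{"x":0.35,"y":-0.195,"z":-0.196,"rx":0,"ry":0,"rz":0,"jaw":-0.5},{"x":0.46,"y":-0.256,"z":-0.196,"rx":0,"ry":0,"rz":0,"jaw":-0.5},{"x":0.54,"y":-0.3,"z":-0.196,"rx":0,"ry":0,"rz":0,"jaw":-0.5}], squeeze=50)

```text
time: 5.15
tool_pos: [0.6073, -0.0627, 0.2803]
tool_rot: [[0.706, 0.708, 0.002], [0.708, -0.706, -0.0], [0.002, 0.002, -1.0]]
wrist_force: [-0.3, -0.6, -1.6]
gripper_width: 0.356
```

```bash
python3 go.py .612 -.045 .201
```

```text
t 5.15 pos [ 0.6073 -0.0627  0.2803] w 0.356 
shift [ 0.0392 -0.0233  0.1984] turn [ 0.0005 -0.0005  0.0003]
```

Emit:
servo_tool(rows=[{"x":0.039,"y":-0.022,"z":0.0,"rx":0,"ry":0,"rz":0,"jaw":-0.5},{"x":0.039,"y":-0.022,"z":0.06,"rx":0,"ry":0,"rz":0,"jaw":-0.5},{"x":0.039,"y":-0.022,"z":0.12,"rx":0,"ry":0,"rz":0,"jaw":-0.5},{"x":0.039,"y":-0.022,"z":0.17,"rx":0,"ry":0,"rz":0,"jaw":-0.5},{"x":0.039,"y":-0.022,"z":0.19,"rx":0,"ry":0,"rz":0,"jaw":-0.5},{"x":0.039,"y":-0.022,"z":0.198,"rx":0,"ry":0,"rz":0,"jaw":-0.5},{"x":0.039,"y":-0.022,"z":0.198,"rx":0,"ry":0,"rz":0,"jaw":-0.5},{"x":0.039,"y":-0.022,"z":0.198,"rx":0,"ry":0,"rz":0,"jaw":-0.5}], squeeze=50)

```text
time: 6.15
tool_pos: [0.612, -0.0475, 0.1999]
tool_rot: [[0.707, 0.707, 0.002], [0.707, -0.707, -0.0], [0.001, 0.001, -1.0]]
wrist_force: [-0.4, -0.2, -1.5]
gripper_width: 0.358
```

```bash
python3 go.py .467 -.235 .27; python3 -c "
from h import *;print(sense()['wrist_force'])"
```

```text
t 6.15 pos [ 0.612  -0.0475  0.1999] w 0.358 
shift [-0.5876  0.0755 -0.1757] turn [ 0.0004 -0.0003 -0.    ]
[-0.36727361 -0.15472748 -1.47732113]
```

Emit:
servo_tool(rows=[{"x":0,"y":0,"z":0.004,"rx":0,"ry":0,"rz":0,"jaw":-0.5},{"x":0,"y":0,"z":0.004,"rx":0,"ry":0,"rz":0,"jaw":-0.2},{"x":0,"y":0,"z":0.004,"rx":0,"ry":0,"rz":0,"jaw":0.2},{"x":0,"y":0,"z":0.004,"rx":0,"ry":0,"rz":0,"jaw":0.2},{"x":0,"y":0,"z":-0.08,"rx":0,"ry":0,"rz":0,"jaw":0.2},{"x":0,"y":0,"z":-0.176,"rx":0,"ry":0,"rz":0,"jaw":0.2},{"x":-0.1,"y":0.012,"z":-0.176,"rx":0,"ry":0,"rz":0,"jaw":0.2},{"x":-0.2,"y":0.025,"z":-0.176,"rx":0,"ry":0,"rz":0,"jaw":0.2}], squeeze=50)

```text
time: 7.15
tool_pos: [0.5619, -0.1114, 0.2704]
tool_rot: [[0.706, 0.708, 0.002], [0.708, -0.706, -0.001], [0.001, 0.002, -1.0]]
wrist_force: [-0.3, -0.0, -1.1]
gripper_width: 0.603
```

```bash
python3 go.py .467 -.235 .27
```

```text
t 7.15 pos [ 0.5619 -0.1114  0.2704] w 0.603 
shift [-0.3864  0.0501  0.0007] turn [ 0.0005 -0.0003  0.0005]
```

Emit:
servo_tool(rows=[{"x":-0.12,"y":0.015,"z":0,"rx":0,"ry":0,"rz":0,"jaw":0.2},{"x":-0.25,"y":0.032,"z":0,"rx":0,"ry":0,"rz":0,"jaw":0.2},{"x":-0.36,"y":0.047,"z":0,"rx":0,"ry":0,"rz":0,"jaw":0.2},{"x":-0.388,"y":0.0505,"z":0,"rx":0,"ry":0,"rz":0,"jaw":0.2},{"x":-0.388,"y":0.0505,"z":0.0,"rx":0,"ry":0,"rz":0,"jaw":0.2},{"x":-0.388,"y":0.0505,"z":0.1,"rx":0,"ry":0,"rz":0,"jaw":0.2},{"x":-0.388,"y":0.0505,"z":0.12,"rx":0,"ry":0,"rz":0,"jaw":0.2},{"x":-0.388,"y":0.0505,"z":0.12,"rx":0,"ry":0,"rz":0,"jaw":0.2}], squeeze=50)

```text
time: 8.15
tool_pos: [0.4667, -0.234, 0.2209]
tool_rot: [[0.706, 0.708, -0.002], [0.708, -0.706, 0.001], [-0.0, -0.002, -1.0]]
wrist_force: [1.2, -0.6, 0.2]
gripper_width: 0.602
```

```bash
python3 go.py .467 -.235 .171
```

```text
t 8.15 pos [ 0.4667 -0.234   0.2209] w 0.602 
shift [-0.0011  0.0025  0.1248] turn [-0.0006  0.0001  0.0004]
```

Emit:
servo_tool(rows=[{"x":-0.001,"y":0.002,"z":0.08,"rx":0,"ry":0,"rz":0,"jaw":0.2},{"x":-0.001,"y":0.002,"z":0.125,"rx":0,"ry":0,"rz":0,"jaw":0.2},{"x":-0.001,"y":0.002,"z":0.125,"rx":0,"ry":0,"rz":0,"jaw":0.2},{"x":-0.001,"y":0.002,"z":0.125,"rx":0,"ry":0,"rz":0,"jaw":-0.5},{"x":-0.001,"y":0.002,"z":0.125,"rx":0,"ry":0,"rz":0,"jaw":-0.5},{"x":-0.001,"y":0.002,"z":0.125,"rx":0,"ry":0,"rz":0,"jaw":-0.5},{"x":-0.001,"y":0.002,"z":0.125,"rx":0,"ry":0,"rz":0,"jaw":-0.5}], squeeze=50)

```text
time: 9.02
tool_pos: [0.4675, -0.2364, 0.1727]
tool_rot: [[0.707, 0.707, 0.002], [0.707, -0.707, -0.001], [0.001, 0.002, -1.0]]
wrist_force: [-1.0, -1.0, 4.7]
gripper_width: 0.359
```

```bash
python3 go.py .527 -.022 .25
```

```text
t 9.03 pos [ 0.4675 -0.2364  0.1727] w 0.359 
shift [ 0.4844 -0.2734 -0.1935] turn [ 0.0007 -0.0002 -0.    ]
```

Emit:
servo_tool(rows=[{"x":0,"y":0,"z":-0.05,"rx":0,"ry":0,"rz":0,"jaw":-0.5},{"x":0,"y":0,"z":-0.12,"rx":0,"ry":0,"rz":0,"jaw":-0.5},{"x":0.05,"y":-0.028,"z":-0.194,"rx":0,"ry":0,"rz":0,"jaw":-0.5},{"x":0.15,"y":-0.085,"z":-0.194,"rx":0,"ry":0,"rz":0,"jaw":-0.5},{"x":0.26,"y":-0.147,"z":-0.194,"rx":0,"ry":0,"rz":0,"jaw":-0.5},{"x":0.37,"y":-0.209,"z":-0.194,"rx":0,"ry":0,"rz":0,"jaw":-0.5},{"x":0.45,"y":-0.254,"z":-0.194,"rx":0,"ry":0,"rz":0,"jaw":-0.5},{"x":0.484,"y":-0.273,"z":-0.194,"rx":0,"ry":0,"rz":0,"jaw":-0.5}], squeeze=50)

```text
time: 10.02
tool_pos: [0.5262, -0.0199, 0.2485]
tool_rot: [[0.705, 0.709, -0.001], [0.709, -0.705, 0.0], [-0.001, -0.001, -1.0]]
wrist_force: [0.5, 0.2, -1.7]
gripper_width: 0.356
```

```bash
python3 go.py .527 -.022 .172
```

```text
t 10.03 pos [ 0.5262 -0.0199  0.2485] w 0.356 
shift [-0.0021  0.0052  0.1911] turn [-0.0003  0.0002  0.0007]
```

Emit:
servo_tool(rows=[{"x":0,"y":0,"z":0.08,"rx":0,"ry":0,"rz":0,"jaw":-0.5},{"x":0,"y":0,"z":0.15,"rx":0,"ry":0,"rz":0,"jaw":-0.5},{"x":0,"y":0,"z":0.185,"rx":0,"ry":0,"rz":0,"jaw":-0.5},{"x":0,"y":0,"z":0.197,"rx":0,"ry":0,"rz":0,"jaw":-0.5},{"x":0,"y":0,"z":0.198,"rx":0,"ry":0,"rz":0,"jaw":-0.5},{"x":0,"y":0,"z":0.198,"rx":0,"ry":0,"rz":0,"jaw":-0.2},{"x":0,"y":0,"z":0.198,"rx":0,"ry":0,"rz":0,"jaw":0.2},{"x":0,"y":0,"z":0.198,"rx":0,"ry":0,"rz":0,"jaw":0.2}], squeeze=50)

```text
time: 11.02
tool_pos: [0.5265, -0.0219, 0.1699]
tool_rot: [[0.707, 0.707, 0.0], [0.707, -0.707, 0.0], [0.0, 0.0, -1.0]]
wrist_force: [0.2, 1.4, 0.4]
gripper_width: 0.601
```

```bash
python3 go.py .469 -.3075 .27
```

```text
t 11.03 pos [ 0.5265 -0.0219  0.1699] w 0.601 
shift [-0.6063  0.4033 -0.2503] turn [ 0.0001 -0.0001 -0.0001]
```

Emit:
servo_tool(rows=[{"x":0,"y":0,"z":-0.12,"rx":0,"ry":0,"rz":0,"jaw":0.2},{"x":0,"y":0,"z":-0.25,"rx":0,"ry":0,"rz":0,"jaw":0.2},{"x":-0.11,"y":0.073,"z":-0.25,"rx":0,"ry":0,"rz":0,"jaw":0.2},{"x":-0.23,"y":0.153,"z":-0.25,"rx":0,"ry":0,"rz":0,"jaw":0.2},{"x":-0.35,"y":0.233,"z":-0.25,"rx":0,"ry":0,"rz":0,"jaw":0.2},{"x":-0.47,"y":0.313,"z":-0.25,"rx":0,"ry":0,"rz":0,"jaw":0.2},{"x":-0.57,"y":0.38,"z":-0.25,"rx":0,"ry":0,"rz":0,"jaw":0.2},{"x":-0.606,"y":0.403,"z":-0.25,"rx":0,"ry":0,"rz":0,"jaw":0.2}], squeeze=50)

```text
time: 12.02
tool_pos: [0.4683, -0.3096, 0.2697]
tool_rot: [[0.709, 0.705, -0.0], [0.705, -0.709, -0.0], [-0.0, 0.0, -1.0]]
wrist_force: [0.6, 0.9, -0.4]
gripper_width: 0.6
```

```bash
python3 go.py .469 -.3075 .186; python3 -c "
from capw import *
s,im,W=look(); print(find(W,.469,-.307,.14))"; python3 go.py .469 -.3075 .186
```

```text
t 12.03 pos [ 0.4683 -0.3096  0.2697] w 0.6 
shift [ 0.0051 -0.0024  0.2092] turn [ 0.      0.0001 -0.0009]
(1828, [469.3, -307.9], 16.5, [0.4684, -0.307, 0.1414])
t 12.07 pos [ 0.4682 -0.3102  0.2697] w 0.603 
shift [ 0.0064 -0.0035  0.2091] turn [ 0.0002  0.0003 -0.0008]
```

Emit:
servo_tool(rows=[{"x":0.002,"y":-0.001,"z":0.08,"rx":0,"ry":0,"rz":0,"jaw":0.2},{"x":0.002,"y":-0.001,"z":0.16,"rx":0,"ry":0,"rz":0,"jaw":0.2},{"x":0.002,"y":-0.001,"z":0.209,"rx":0,"ry":0,"rz":0,"jaw":0.2},{"x":0.002,"y":-0.001,"z":0.209,"rx":0,"ry":0,"rz":0,"jaw":0.2},{"x":0.002,"y":-0.001,"z":0.209,"rx":0,"ry":0,"rz":0,"jaw":-0.5},{"x":0.002,"y":-0.001,"z":0.209,"rx":0,"ry":0,"rz":0,"jaw":-0.5},{"x":0.002,"y":-0.001,"z":0.209,"rx":0,"ry":0,"rz":0,"jaw":-0.5},{"x":0.002,"y":-0.001,"z":0.209,"rx":0,"ry":0,"rz":0,"jaw":-0.5}], squeeze=50)

```text
time: 13.08
tool_pos: [0.47, -0.3068, 0.1876]
tool_rot: [[0.707, 0.707, 0.002], [0.707, -0.707, -0.001], [0.001, 0.003, -1.0]]
wrist_force: [-0.1, 0.2, 4.6]
gripper_width: 0.36
```

```bash
python3 go.py .602 .038 .365
```

```text
t 13.07 pos [ 0.47   -0.3068  0.1876] w 0.36 
shift [ 0.843  -0.3753 -0.4438] turn [ 0.0008 -0.0002 -0.0001]
```

Emit:
servo_tool(rows=[{"x":0,"y":0,"z":-0.05,"rx":0,"ry":0,"rz":0,"jaw":-0.5},{"x":0,"y":0,"z":-0.15,"rx":0,"ry":0,"rz":0,"jaw":-0.5},{"x":0.05,"y":-0.022,"z":-0.26,"rx":0,"ry":0,"rz":0,"jaw":-0.5},{"x":0.14,"y":-0.062,"z":-0.36,"rx":0,"ry":0,"rz":0,"jaw":-0.5},{"x":0.25,"y":-0.111,"z":-0.43,"rx":0,"ry":0,"rz":0,"jaw":-0.5},{"x":0.37,"y":-0.165,"z":-0.444,"rx":0,"ry":0,"rz":0,"jaw":-0.5},{"x":0.49,"y":-0.218,"z":-0.444,"rx":0,"ry":0,"rz":0,"jaw":-0.5},{"x":0.6,"y":-0.267,"z":-0.444,"rx":0,"ry":0,"rz":0,"jaw":-0.5}], squeeze=50)

```text
time: 14.08
tool_pos: [0.5635, -0.0595, 0.3637]
tool_rot: [[0.707, 0.707, -0.0], [0.707, -0.707, -0.0], [-0.0, -0.0, -1.0]]
wrist_force: [-0.2, 0.6, -1.7]
gripper_width: 0.359
```

Emit:
servo_tool(rows=[{"x":0.11,"y":-0.049,"z":0,"rx":0,"ry":0,"rz":0,"jaw":-0.5},{"x":0.2,"y":-0.089,"z":0,"rx":0,"ry":0,"rz":0,"jaw":-0.5},{"x":0.243,"y":-0.108,"z":0,"rx":0,"ry":0,"rz":0,"jaw":-0.5},{"x":0.243,"y":-0.108,"z":0,"rx":0,"ry":0,"rz":0,"jaw":-0.5},{"x":0.243,"y":-0.108,"z":0,"rx":0,"ry":0,"rz":0,"jaw":-0.5}], squeeze=50)

```text
time: 14.7
tool_pos: [0.6012, 0.037, 0.3636]
tool_rot: [[0.708, 0.707, -0.001], [0.707, -0.708, -0.001], [-0.001, 0.0, -1.0]]
wrist_force: [0.1, -0.1, -1.9]
gripper_width: 0.357
```

```bash
python3 go.py .602 .038 .187; python3 -c "
from capw import *
_,im=cam('top'); save(im,'top1.png'); W=world(im)
for n,x,y,h in (('r',.612,-.046,.154),('o',.527,-.022,.126),('j',.54,-.232,.06)): print(n,find(W,x,y,h))"
```

```text
t 14.7 pos [0.6012 0.037  0.3636] w 0.357 
shift [ 3.700e-03 -4.000e-04  4.416e-01] turn [ 0.      0.0004 -0.0002]
r (236, [613.9, -52.7], 16.5, [0.6136, -0.0527, 0.1534])
o (215, [526.0, -22.7], 15.7, [0.5258, -0.0232, 0.1256])
j (630, [540.4, -232.3], 29.0, [0.5398, -0.2318, 0.0591])
```

View pics/top1.png

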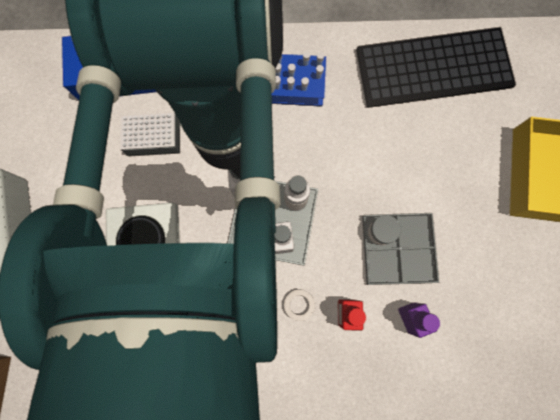

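The top view shows the round (297,190) and oblong (283,235) bottles upright on the tray, and only the jar left in the rack (385,230). Lowering the square bottle.

Emit:
servo_tool(rows=[{"x":0.003,"y":0,"z":0.1,"rx":0,"ry":0,"rz":0,"jaw":-0.5},{"x":0.003,"y":0,"z":0.2,"rx":0,"ry":0,"rz":0,"jaw":-0.5},{"x":0.003,"y":0,"z":0.3,"rx":0,"ry":0,"rz":0,"jaw":-0.5},{"x":0.003,"y":0,"z":0.38,"rx":0,"ry":0,"rz":0,"jaw":-0.5},{"x":0.003,"y":0,"z":0.42,"rx":0,"ry":0,"rz":0,"jaw":-0.5},{"x":0.003,"y":0,"z":0.44,"rx":0,"ry":0,"rz":0,"jaw":-0.5},{"x":0.003,"y":0,"z":0.447,"rx":0,"ry":0,"rz":0,"jaw":-0.5},{"x":0.003,"y":0,"z":0.447,"rx":0,"ry":0,"rz":0,"jaw":-0.5}], squeeze=50)

```text
time: 15.75
tool_pos: [0.6037, 0.0383, 0.1877]
tool_rot: [[0.707, 0.707, 0.003], [0.707, -0.707, -0.001], [0.002, 0.003, -1.0]]
wrist_force: [-1.7, -2.0, 3.9]
gripper_width: 0.356
```

Emit:
servo_tool(rows=[{"x":0,"y":0,"z":0,"rx":0,"ry":0,"rz":0,"jaw":-0.2},{"x":0,"y":0,"z":0,"rx":0,"ry":0,"rz":0,"jaw":0.2},{"x":0,"y":0,"z":0,"rx":0,"ry":0,"rz":0,"jaw":0.2},{"x":0,"y":0,"z":-0.1,"rx":0,"ry":0,"rz":0,"jaw":0.2},{"x":0,"y":0,"z":-0.22,"rx":0,"ry":0,"rz":0,"jaw":0.2},{"x":0,"y":0,"z":-0.22,"rx":0,"ry":0,"rz":0,"jaw":0.2}], squeeze=50)

```text
time: 16.5
tool_pos: [0.6054, 0.0392, 0.2786]
tool_rot: [[0.707, 0.707, 0.01], [0.707, -0.707, 0.0], [0.007, 0.007, -1.0]]
wrist_force: [-1.0, -0.0, 0.2]
gripper_width: 0.597
```

```bash
python3 -c "
from capw import *
s,im,W=look('w2.png')
for n,x,y,h in (('r',.613,-.052,.154),('o',.527,-.022,.126),('s',.602,.038,.14)): print(n,find(W,x,y,h))"; python3 go.py .540 -.2325 .27
```

```text
r 9
o (1340, [526.7, -22.8], 17.0, [0.5273, -0.021, 0.1275])
s (1693, [603.4, 37.5], 16.6, [0.6025, 0.0383, 0.1414])
t 16.55 pos [0.604  0.0392 0.2759] w 0.602 
shift [-0.5935  0.367   0.0137] turn [ 0.0012 -0.0013  0.0001]
```

View pics/w2.png

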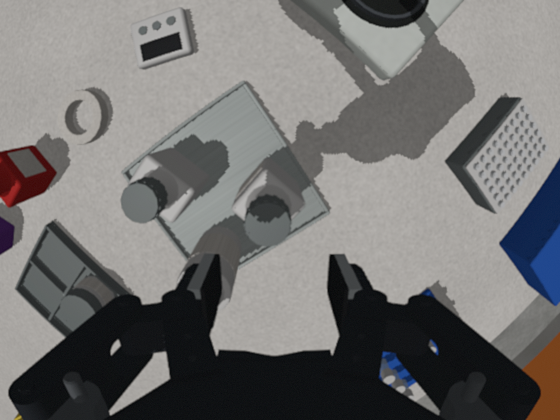

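All three bottles stand on the tray: oblong (145,200), square (267,217), and round partly behind the left finger (215,265). Going to the jar.

Emit:
servo_tool(rows=[{"x":-0.12,"y":0.074,"z":0.014,"rx":0,"ry":0,"rz":0,"jaw":0.2},{"x":-0.24,"y":0.148,"z":0.014,"rx":0,"ry":0,"rz":0,"jaw":1},{"x":-0.36,"y":0.222,"z":0.014,"rx":0,"ry":0,"rz":0,"jaw":1},{"x":-0.48,"y":0.296,"z":0.014,"rx":0,"ry":0,"rz":0,"jaw":1},{"x":-0.57,"y":0.352,"z":0.014,"rx":0,"ry":0,"rz":0,"jaw":1},{"x":-0.594,"y":0.367,"z":0.014,"rx":0,"ry":0,"rz":0,"jaw":1},{"x":-0.594,"y":0.367,"z":0.014,"rx":0,"ry":0,"rz":0,"jaw":1},{"x":-0.594,"y":0.367,"z":0.014,"rx":0,"ry":0,"rz":0,"jaw":1}], squeeze=50)

```text
time: 17.55
tool_pos: [0.5384, -0.2315, 0.2668]
tool_rot: [[0.706, 0.708, -0.001], [0.708, -0.706, 0.001], [0.0, -0.001, -1.0]]
wrist_force: [0.6, -0.5, -0.1]
gripper_width: 1.001
```

```bash
python3 -c "
from capw import *
s,im,W=look(); print(find(W,.54,-.232,.06))"; python3 go.py .540 -.2325 .100
```

```text
(3104, [540.0, -233.3], 28.5, [0.5392, -0.2325, 0.0615])
t 17.6 pos [ 0.5385 -0.2314  0.267 ] w 1.002 
shift [0.0006 0.0051 0.4175] turn [-0.0003 -0.      0.0005]
```

Emit:
servo_tool(rows=[{"x":0.0,"y":0.005,"z":0.12,"rx":0,"ry":0,"rz":0,"jaw":1},{"x":0.0,"y":0.005,"z":0.25,"rx":0,"ry":0,"rz":0,"jaw":1},{"x":0.0,"y":0.005,"z":0.35,"rx":0,"ry":0,"rz":0,"jaw":1},{"x":0.0,"y":0.005,"z":0.4,"rx":0,"ry":0,"rz":0,"jaw":1},{"x":0.0,"y":0.005,"z":0.415,"rx":0,"ry":0,"rz":0,"jaw":1},{"x":0.0,"y":0.005,"z":0.415,"rx":0,"ry":0,"rz":0,"jaw":1},{"x":0.0,"y":0.005,"z":0.415,"rx":0,"ry":0,"rz":0,"jaw":0.1},{"x":0.0,"y":0.005,"z":0.415,"rx":0,"ry":0,"rz":0,"jaw":0.1}], squeeze=50)

```text
time: 18.6
tool_pos: [0.541, -0.2349, 0.1037]
tool_rot: [[0.707, 0.707, 0.003], [0.707, -0.707, -0.002], [0.001, 0.004, -1.0]]
wrist_force: [0.6, -0.7, -1.4]
gripper_width: 0.66
```

Emit:
servo_tool(rows=[{"x":0,"y":0,"z":0,"rx":0,"ry":0,"rz":0,"jaw":0.1},{"x":0,"y":0,"z":0,"rx":0,"ry":0,"rz":0,"jaw":0.1}], squeeze=50)

```text
time: 18.85
tool_pos: [0.541, -0.2349, 0.1036]
tool_rot: [[0.707, 0.707, 0.003], [0.707, -0.707, -0.002], [0.001, 0.004, -1.0]]
wrist_force: [-0.3, -1.0, 5.7]
gripper_width: 0.66
```

```bash
python3 go.py .5285 .273 .28
```

```text
t 18.85 pos [ 0.541  -0.2349  0.1036] w 0.66 
shift [ 0.8762 -0.9186 -0.4432] turn [ 0.0011 -0.0004 -0.    ]
```

Emit:
servo_tool(rows=[{"x":0,"y":0,"z":-0.06,"rx":0,"ry":0,"rz":0,"jaw":0.1},{"x":0,"y":0,"z":-0.16,"rx":0,"ry":0,"rz":0,"jaw":0.1},{"x":0,"y":0,"z":-0.28,"rx":0,"ry":0,"rz":0,"jaw":0.1},{"x":0.03,"y":-0.03,"z":-0.39,"rx":0,"ry":0,"rz":0,"jaw":0.1},{"x":0.08,"y":-0.084,"z":-0.445,"rx":0,"ry":0,"rz":0,"jaw":0.1},{"x":0.16,"y":-0.168,"z":-0.445,"rx":0,"ry":0,"rz":0,"jaw":0.1},{"x":0.25,"y":-0.262,"z":-0.445,"rx":0,"ry":0,"rz":0,"jaw":0.1},{"x":0.34,"y":-0.356,"z":-0.445,"rx":0,"ry":0,"rz":0,"jaw":0.1}], squeeze=50)

```text
time: 19.85
tool_pos: [0.5346, -0.036, 0.2796]
tool_rot: [[0.708, 0.707, 0.0], [0.707, -0.708, 0.0], [0.0, 0.0, -1.0]]
wrist_force: [1.1, 0.7, -1.4]
gripper_width: 0.663
```

Emit:
servo_tool(rows=[{"x":0.09,"y":-0.094,"z":0,"rx":0,"ry":0,"rz":0,"jaw":0.1},{"x":0.18,"y":-0.188,"z":0,"rx":0,"ry":0,"rz":0,"jaw":0.1},{"x":0.27,"y":-0.282,"z":0,"rx":0,"ry":0,"rz":0,"jaw":0.1},{"x":0.36,"y":-0.376,"z":0,"rx":0,"ry":0,"rz":0,"jaw":0.1},{"x":0.45,"y":-0.47,"z":0,"rx":0,"ry":0,"rz":0,"jaw":0.1},{"x":0.52,"y":-0.545,"z":0,"rx":0,"ry":0,"rz":0,"jaw":0.1},{"x":0.536,"y":-0.562,"z":0,"rx":0,"ry":0,"rz":0,"jaw":0.1},{"x":0.536,"y":-0.562,"z":0,"rx":0,"ry":0,"rz":0,"jaw":0.1}], squeeze=50)

```text
time: 20.85
tool_pos: [0.5275, 0.2733, 0.2792]
tool_rot: [[0.706, 0.708, -0.001], [0.708, -0.706, -0.001], [-0.001, 0.0, -1.0]]
wrist_force: [-0.4, 0.3, -1.9]
gripper_width: 0.665
```

```bash
python3 go.py .530 .272 .140;python3 -c "
from capw import *
s,im,W=look('w3.png'); print(find(W,.5288,.2734,.05,.055))
t=s['tool_pos'][2]
print(find(W,.53,.272,t-.043,.04,.006))
"
```

```text
t 20.85 pos [0.5275 0.2733 0.2792] w 0.665 
shift [0.0025 0.0066 0.3479] turn [0.0001 0.0003 0.0004]
(862, [529.0, 273.3], 44.6, [0.5071, 0.2957, 0.0513])
(14554, [523.3, 278.7], 38.7, [0.524, 0.278, 0.2371])
```

View pics/w3.png

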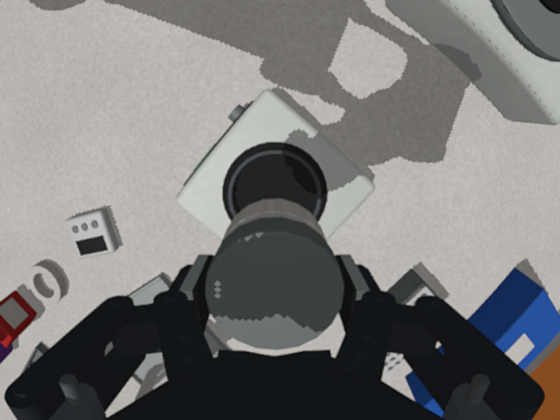

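Emit:
servo_tool(rows=[{"x":0.003,"y":0.007,"z":0.08,"rx":0,"ry":0,"rz":0,"jaw":0.1},{"x":0.003,"y":0.007,"z":0.17,"rx":0,"ry":0,"rz":0,"jaw":0.1},{"x":0.003,"y":0.007,"z":0.25,"rx":0,"ry":0,"rz":0,"jaw":0.1},{"x":0.003,"y":0.007,"z":0.3,"rx":0,"ry":0,"rz":0,"jaw":0.1},{"x":0.003,"y":0.007,"z":0.33,"rx":0,"ry":0,"rz":0,"jaw":0.1},{"x":0.003,"y":0.007,"z":0.347,"rx":0,"ry":0,"rz":0,"jaw":0.1},{"x":0.003,"y":0.007,"z":0.35,"rx":0,"ry":0,"rz":0,"jaw":0.1},{"x":0.003,"y":0.007,"z":0.35,"rx":0,"ry":0,"rz":0,"jaw":0.1}], squeeze=50)

```text
time: 21.9
tool_pos: [0.5313, 0.2724, 0.1404]
tool_rot: [[0.707, 0.707, 0.002], [0.707, -0.707, 0.001], [0.002, 0.001, -1.0]]
wrist_force: [0.1, -0.2, -1.6]
gripper_width: 0.664
```

Emit:
servo_tool(rows=[{"x":-0.002,"y":0,"z":0.004,"rx":0,"ry":0,"rz":0,"jaw":0.1},{"x":-0.002,"y":0,"z":0.004,"rx":0,"ry":0,"rz":0,"jaw":0.1},{"x":-0.002,"y":0,"z":0.004,"rx":0,"ry":0,"rz":0,"jaw":0.6},{"x":-0.002,"y":0,"z":0.004,"rx":0,"ry":0,"rz":0,"jaw":1},{"x":-0.002,"y":0,"z":0.004,"rx":0,"ry":0,"rz":0,"jaw":1},{"x":-0.002,"y":0,"z":-0.1,"rx":0,"ry":0,"rz":0,"jaw":1},{"x":-0.002,"y":0,"z":-0.22,"rx":0,"ry":0,"rz":0,"jaw":1},{"x":-0.002,"y":0,"z":-0.34,"rx":0,"ry":0,"rz":0,"jaw":1}], squeeze=50)

```text
time: 22.9
tool_pos: [0.5298, 0.2713, 0.2763]
tool_rot: [[0.707, 0.707, -0.001], [0.707, -0.707, -0.0], [-0.001, -0.0, -1.0]]
wrist_force: [0.7, 0.3, 0.4]
gripper_width: 1.003
```

```bash
python3 -c "
from capw import *
s,im,W=look('w4.png'); print(find(W,.529,.2733,.096,.05))
print(find(W,.5288,.2734,.05,.055))
_,im=cam('scene'); save(im,'sc4.png'); W=world(im)
for n,x,y,h in (('r',.613,-.052,.154),('o',.527,-.022,.126),('s',.602,.038,.14),('j',.529,.2733,.096)): print(n,find(W,x,y,h))
";  python3 go.py .604 .038 .28
```

```text
(3781, [530.7, 274.1], 28.5, [0.5297, 0.2751, 0.0975])
(1097, [529.1, 273.1], 44.8, [0.5138, 0.2887, 0.0514])
r (140, [615.4, -57.2], 16.7, [0.6159, -0.0571, 0.1538])
o (124, [528.2, -26.5], 17.1, [0.5295, -0.0264, 0.1264])
s (134, [604.7, 33.7], 16.8, [0.606, 0.0336, 0.1394])
j (357, [533.2, 271.4], 30.7, [0.5331, 0.2697, 0.0957])
t 23.0 pos [0.5332 0.2729 0.2828] w 0.999 
shift [-0.2902  0.5405  0.0059] turn [ 0.0014 -0.0036  0.    ]
```

View pics/w4.png

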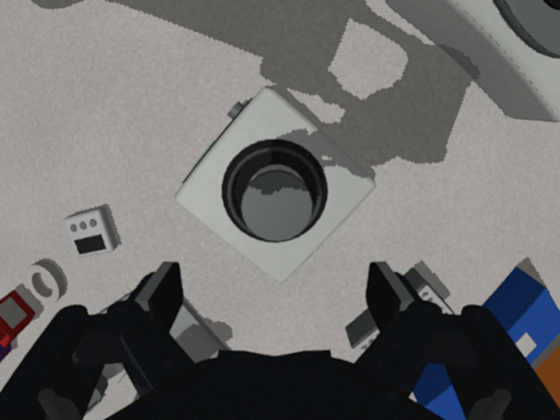

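The jar stands inside the ring, about 2 mm off centre. In the wrist view the lid at (275,205) lies inside the dark ring. Now returning the bottles, square first.

Emit:
servo_tool(rows=[{"x":-0.06,"y":0.11,"z":0,"rx":0,"ry":0,"rz":0,"jaw":1},{"x":-0.12,"y":0.22,"z":0,"rx":0,"ry":0,"rz":0,"jaw":0.2},{"x":-0.18,"y":0.34,"z":0,"rx":0,"ry":0,"rz":0,"jaw":0.2},{"x":-0.24,"y":0.45,"z":0,"rx":0,"ry":0,"rz":0,"jaw":0.2},{"x":-0.28,"y":0.52,"z":0,"rx":0,"ry":0,"rz":0,"jaw":0.2},{"x":-0.29,"y":0.54,"z":0,"rx":0,"ry":0,"rz":0,"jaw":0.2},{"x":-0.29,"y":0.54,"z":0,"rx":0,"ry":0,"rz":0,"jaw":0.2},{"x":-0.29,"y":0.54,"z":0,"rx":0,"ry":0,"rz":0,"jaw":0.2}], squeeze=50)

```text
time: 24.0
tool_pos: [0.6004, 0.0379, 0.2752]
tool_rot: [[0.706, 0.708, -0.001], [0.708, -0.706, 0.0], [-0.0, -0.001, -1.0]]
wrist_force: [-1.2, -0.2, 0.6]
gripper_width: 0.601
```

```bash
python3 -c "
from capw import *
s,im,W=look(); print(find(W,.604,.038,.14))"; python3 go.py .6037 .0383 .187
```

```text
(1723, [603.4, 37.1], 16.7, [0.6026, 0.0383, 0.1414])
t 24.05 pos [0.6005 0.038  0.2753] w 0.599 
shift [0.0062 0.0054 0.2207] turn [-0.0002  0.      0.0005]
```

Emit:
servo_tool(rows=[{"x":0.005,"y":0.006,"z":0.05,"rx":0,"ry":0,"rz":0,"jaw":0.2},{"x":0.005,"y":0.006,"z":0.14,"rx":0,"ry":0,"rz":0,"jaw":0.2},{"x":0.005,"y":0.006,"z":0.21,"rx":0,"ry":0,"rz":0,"jaw":0.2},{"x":0.005,"y":0.006,"z":0.22,"rx":0,"ry":0,"rz":0,"jaw":0.2},{"x":0.005,"y":0.006,"z":0.22,"rx":0,"ry":0,"rz":0,"jaw":-0.5},{"x":0.005,"y":0.006,"z":0.22,"rx":0,"ry":0,"rz":0,"jaw":-0.5},{"x":0.005,"y":0.006,"z":0.22,"rx":0,"ry":0,"rz":0,"jaw":-0.5},{"x":0.005,"y":0.006,"z":0.22,"rx":0,"ry":0,"rz":0,"jaw":-0.5}], squeeze=50)

```text
time: 25.05
tool_pos: [0.6042, 0.0364, 0.1881]
tool_rot: [[0.707, 0.707, 0.001], [0.707, -0.707, 0.0], [0.001, 0.001, -1.0]]
wrist_force: [-0.3, 0.3, -1.7]
gripper_width: 0.354
```

```bash
python3 go.py .470 -.3068 .365
```

```text
t 25.05 pos [0.6042 0.0364 0.1881] w 0.354 
shift [-0.8436  0.37   -0.4425] turn [ 0.0002 -0.0002 -0.    ]
```

Emit:
servo_tool(rows=[{"x":0,"y":0,"z":-0.06,"rx":0,"ry":0,"rz":0,"jaw":-0.5},{"x":0,"y":0,"z":-0.16,"rx":0,"ry":0,"rz":0,"jaw":-0.5},{"x":0,"y":0,"z":-0.29,"rx":0,"ry":0,"rz":0,"jaw":-0.5},{"x":0,"y":0,"z":-0.4,"rx":0,"ry":0,"rz":0,"jaw":-0.5},{"x":-0.05,"y":0.022,"z":-0.4425,"rx":0,"ry":0,"rz":0,"jaw":-0.5},{"x":-0.14,"y":0.061,"z":-0.4425,"rx":0,"ry":0,"rz":0,"jaw":-0.5},{"x":-0.26,"y":0.114,"z":-0.4425,"rx":0,"ry":0,"rz":0,"jaw":-0.5},{"x":-0.38,"y":0.167,"z":-0.4425,"rx":0,"ry":0,"rz":0,"jaw":-0.5}], squeeze=50)

```text
time: 26.05
tool_pos: [0.5418, -0.1202, 0.363]
tool_rot: [[0.707, 0.707, -0.002], [0.707, -0.707, -0.0], [-0.002, -0.002, -1.0]]
wrist_force: [-0.0, -0.1, -1.1]
gripper_width: 0.355
```

Emit:
servo_tool(rows=[{"x":-0.12,"y":0.053,"z":0,"rx":0,"ry":0,"rz":0,"jaw":-0.5},{"x":-0.24,"y":0.106,"z":0,"rx":0,"ry":0,"rz":0,"jaw":-0.5},{"x":-0.35,"y":0.153,"z":0.03,"rx":0,"ry":0,"rz":0,"jaw":-0.5},{"x":-0.43,"y":0.188,"z":0.1,"rx":0,"ry":0,"rz":0,"jaw":-0.5},{"x":-0.463,"y":0.203,"z":0.2,"rx":0,"ry":0,"rz":0,"jaw":-0.5},{"x":-0.463,"y":0.203,"z":0.25,"rx":0,"ry":0,"rz":0,"jaw":-0.5},{"x":-0.463,"y":0.203,"z":0.25,"rx":0,"ry":0,"rz":0,"jaw":-0.5},{"x":-0.463,"y":0.203,"z":0.25,"rx":0,"ry":0,"rz":0,"jaw":-0.5}], squeeze=50)

```text
time: 27.05
tool_pos: [0.4709, -0.3064, 0.2657]
tool_rot: [[0.706, 0.708, 0.002], [0.708, -0.706, -0.001], [0.0, 0.002, -1.0]]
wrist_force: [0.0, 0.1, -0.9]
gripper_width: 0.357
```

```bash
python3 go.py .470 -.3068 .1876
```

```text
t 27.05 pos [ 0.4709 -0.3064  0.2657] w 0.357 
shift [-0.0024 -0.0013  0.1954] turn [ 0.0006 -0.0001  0.0003]
```

Emit:
servo_tool(rows=[{"x":-0.002,"y":0,"z":0.07,"rx":0,"ry":0,"rz":0,"jaw":-0.5},{"x":-0.002,"y":0,"z":0.14,"rx":0,"ry":0,"rz":0,"jaw":-0.5},{"x":-0.002,"y":0,"z":0.18,"rx":0,"ry":0,"rz":0,"jaw":-0.5},{"x":-0.002,"y":0,"z":0.195,"rx":0,"ry":0,"rz":0,"jaw":-0.5},{"x":-0.002,"y":0,"z":0.197,"rx":0,"ry":0,"rz":0,"jaw":-0.5},{"x":-0.002,"y":0,"z":0.197,"rx":0,"ry":0,"rz":0,"jaw":-0.5},{"x":-0.002,"y":0,"z":0.197,"rx":0,"ry":0,"rz":0,"jaw":-0.2},{"x":-0.002,"y":0,"z":0.197,"rx":0,"ry":0,"rz":0,"jaw":0.2}], squeeze=50)

```text
time: 28.05
tool_pos: [0.4696, -0.3072, 0.1859]
tool_rot: [[0.707, 0.707, 0.0], [0.707, -0.707, -0.0], [0.0, 0.0, -1.0]]
wrist_force: [0.2, -0.4, -0.0]
gripper_width: 0.59
```

```bash
python3 go.py .6125 -.051 .27
```

```text
t 28.05 pos [ 0.4696 -0.3072  0.1859] w 0.59 
shift [ 0.7055 -0.2002 -0.2104] turn [ 0.0001 -0.      0.    ]
```

Emit:
servo_tool(rows=[{"x":0,"y":0,"z":-0.1,"rx":0,"ry":0,"rz":0,"jaw":0.2},{"x":0,"y":0,"z":-0.21,"rx":0,"ry":0,"rz":0,"jaw":0.2},{"x":0.14,"y":-0.039,"z":-0.22,"rx":0,"ry":0,"rz":0,"jaw":0.2},{"x":0.28,"y":-0.078,"z":-0.22,"rx":0,"ry":0,"rz":0,"jaw":0.2},{"x":0.42,"y":-0.117,"z":-0.22,"rx":0,"ry":0,"rz":0,"jaw":0.2},{"x":0.56,"y":-0.156,"z":-0.22,"rx":0,"ry":0,"rz":0,"jaw":0.2},{"x":0.67,"y":-0.186,"z":-0.22,"rx":0,"ry":0,"rz":0,"jaw":0.2},{"x":0.705,"y":-0.196,"z":-0.22,"rx":0,"ry":0,"rz":0,"jaw":0.2}], squeeze=50)

```text
time: 29.05
tool_pos: [0.6143, -0.0499, 0.2734]
tool_rot: [[0.705, 0.709, -0.0], [0.709, -0.705, 0.0], [0.0, -0.0, -1.0]]
wrist_force: [1.2, -0.7, -0.2]
gripper_width: 0.598
```

Emit:
servo_tool(rows=[{"x":0,"y":0,"z":0,"rx":0,"ry":0,"rz":0,"jaw":0.2},{"x":0,"y":0,"z":0,"rx":0,"ry":0,"rz":0,"jaw":0.2}], squeeze=50)

```text
time: 29.3
tool_pos: [0.6129, -0.0535, 0.2734]
tool_rot: [[0.708, 0.706, -0.001], [0.706, -0.708, -0.001], [-0.001, -0.0, -1.0]]
wrist_force: [0.6, -0.2, -0.6]
gripper_width: 0.597
```

```bash
python3 -c "
from capw import *
s,im,W=look(); print(find(W,.6135,-.052,.154))"; python3 go.py .6135 -.0525 .2006
```

```text
(1995, [613.9, -53.3], 16.6, [0.613, -0.0524, 0.1554])
t 29.35 pos [ 0.6129 -0.0537  0.2735] w 0.597 
shift [ 0.0033 -0.001   0.1823] turn [-0.      0.0002 -0.0005]
```

Emit:
servo_tool(rows=[{"x":0.002,"y":0,"z":0.05,"rx":0,"ry":0,"rz":0,"jaw":0.2},{"x":0.002,"y":0,"z":0.14,"rx":0,"ry":0,"rz":0,"jaw":0.2},{"x":0.002,"y":0,"z":0.182,"rx":0,"ry":0,"rz":0,"jaw":0.2},{"x":0.002,"y":0,"z":0.182,"rx":0,"ry":0,"rz":0,"jaw":0.2},{"x":0.002,"y":0,"z":0.182,"rx":0,"ry":0,"rz":0,"jaw":-0.5},{"x":0.002,"y":0,"z":0.182,"rx":0,"ry":0,"rz":0,"jaw":-0.5},{"x":0.002,"y":0,"z":0.182,"rx":0,"ry":0,"rz":0,"jaw":-0.5},{"x":0.002,"y":0,"z":0.182,"rx":0,"ry":0,"rz":0,"jaw":-0.5}], squeeze=50)

```text
time: 30.35
tool_pos: [0.6148, -0.0518, 0.2021]
tool_rot: [[0.707, 0.707, 0.002], [0.707, -0.707, -0.0], [0.001, 0.002, -1.0]]
wrist_force: [-0.9, -0.4, 3.1]
gripper_width: 0.357
```

```bash
python3 go.py .539 -.307 .28
```

```text
t 30.35 pos [ 0.6148 -0.0518  0.2021] w 0.357 
shift [-0.5848  0.3175 -0.195 ] turn [ 0.0005 -0.0004  0.    ]
```

Emit:
servo_tool(rows=[{"x":0,"y":0,"z":-0.05,"rx":0,"ry":0,"rz":0,"jaw":-0.5},{"x":0,"y":0,"z":-0.12,"rx":0,"ry":0,"rz":0,"jaw":-0.5},{"x":-0.05,"y":0.027,"z":-0.195,"rx":0,"ry":0,"rz":0,"jaw":-0.5},{"x":-0.15,"y":0.082,"z":-0.195,"rx":0,"ry":0,"rz":0,"jaw":-0.5},{"x":-0.27,"y":0.147,"z":-0.195,"rx":0,"ry":0,"rz":0,"jaw":-0.5},{"x":-0.39,"y":0.212,"z":-0.195,"rx":0,"ry":0,"rz":0,"jaw":-0.5},{"x":-0.5,"y":0.272,"z":-0.195,"rx":0,"ry":0,"rz":0,"jaw":-0.5},{"x":-0.57,"y":0.31,"z":-0.195,"rx":0,"ry":0,"rz":0,"jaw":-0.5}], squeeze=50)

```text
time: 31.35
tool_pos: [0.5397, -0.3029, 0.2801]
tool_rot: [[0.708, 0.706, 0.001], [0.706, -0.708, -0.001], [-0.0, 0.001, -1.0]]
wrist_force: [0.4, -0.1, -1.9]
gripper_width: 0.355
```

Emit:
servo_tool(rows=[{"x":-0.015,"y":0.008,"z":0,"rx":0,"ry":0,"rz":0,"jaw":-0.5},{"x":-0.015,"y":0.008,"z":0,"rx":0,"ry":0,"rz":0,"jaw":-0.5},{"x":-0.015,"y":0.008,"z":0,"rx":0,"ry":0,"rz":0,"jaw":-0.5}], squeeze=50)

```text
time: 31.72
tool_pos: [0.539, -0.306, 0.2791]
tool_rot: [[0.706, 0.708, 0.0], [0.708, -0.706, 0.001], [0.0, -0.0, -1.0]]
wrist_force: [-0.7, 0.2, -1.6]
gripper_width: 0.356
```

```bash
python3 go.py .5395 -.3065 .201
```

```text
t 31.73 pos [ 0.539  -0.306   0.2791] w 0.356 
shift [-1.000e-04  1.800e-03  1.952e-01] turn [-0.0001 -0.0002  0.0004]
```

Emit:
servo_tool(rows=[{"x":0,"y":0,"z":0.07,"rx":0,"ry":0,"rz":0,"jaw":-0.5},{"x":0,"y":0,"z":0.14,"rx":0,"ry":0,"rz":0,"jaw":-0.5},{"x":0,"y":0,"z":0.18,"rx":0,"ry":0,"rz":0,"jaw":-0.5},{"x":0,"y":0,"z":0.195,"rx":0,"ry":0,"rz":0,"jaw":-0.5},{"x":0,"y":0,"z":0.199,"rx":0,"ry":0,"rz":0,"jaw":-0.5},{"x":0,"y":0,"z":0.199,"rx":0,"ry":0,"rz":0,"jaw":-0.5},{"x":0,"y":0,"z":0.199,"rx":0,"ry":0,"rz":0,"jaw":-0.2},{"x":0,"y":0,"z":0.199,"rx":0,"ry":0,"rz":0,"jaw":0.2}], squeeze=50)

```text
time: 32.72
tool_pos: [0.5392, -0.3071, 0.2]
tool_rot: [[0.707, 0.707, 0.001], [0.707, -0.707, -0.001], [0.0, 0.002, -1.0]]
wrist_force: [-0.9, 1.1, -0.1]
gripper_width: 0.59
```

```bash
python3 go.py .5265 -.0223 .275
```

```text
t 32.73 pos [ 0.5392 -0.3071  0.2   ] w 0.59 
shift [ 0.4814 -0.5255 -0.188 ] turn [ 0.0005 -0.0002  0.0001]
```

Emit:
servo_tool(rows=[{"x":0,"y":0,"z":-0.08,"rx":0,"ry":0,"rz":0,"jaw":0.2},{"x":0,"y":0,"z":-0.188,"rx":0,"ry":0,"rz":0,"jaw":0.2},{"x":0.1,"y":-0.109,"z":-0.188,"rx":0,"ry":0,"rz":0,"jaw":0.2},{"x":0.2,"y":-0.218,"z":-0.188,"rx":0,"ry":0,"rz":0,"jaw":0.2},{"x":0.3,"y":-0.327,"z":-0.188,"rx":0,"ry":0,"rz":0,"jaw":0.2},{"x":0.4,"y":-0.437,"z":-0.188,"rx":0,"ry":0,"rz":0,"jaw":0.2},{"x":0.465,"y":-0.508,"z":-0.188,"rx":0,"ry":0,"rz":0,"jaw":0.2},{"x":0.481,"y":-0.5255,"z":-0.188,"rx":0,"ry":0,"rz":0,"jaw":0.2}], squeeze=50)

```text
time: 33.72
tool_pos: [0.5258, -0.0203, 0.2746]
tool_rot: [[0.705, 0.709, 0.0], [0.709, -0.705, 0.0], [0.0, 0.0, -1.0]]
wrist_force: [0.3, -0.7, -0.4]
gripper_width: 0.597
```

Emit:
servo_tool(rows=[{"x":0,"y":0,"z":0.1,"rx":0,"ry":0,"rz":0,"jaw":0.2},{"x":0,"y":0,"z":0.1,"rx":0,"ry":0,"rz":0,"jaw":0.2},{"x":0,"y":0,"z":0.1,"rx":0,"ry":0,"rz":0,"jaw":0.2}], squeeze=50)

```text
time: 34.1
tool_pos: [0.5263, -0.0232, 0.2351]
tool_rot: [[0.708, 0.706, 0.0], [0.706, -0.708, -0.0], [-0.0, 0.0, -1.0]]
wrist_force: [-0.3, 1.1, 0.3]
gripper_width: 0.6
```

```bash
python3 -c "
from capw import *
s,im,W=look(); print(find(W,.5265,-.0223,.126))"; python3 go.py .5265 -.0225 .171
```

```text
(2211, [526.5, -22.7], 16.8, [0.5254, -0.0217, 0.1274])
t 34.15 pos [ 0.5268 -0.0233  0.2358] w 0.6 
shift [ 0.0006 -0.0022  0.1619] turn [ 0.0005 -0.0003 -0.0003]
```

Emit:
servo_tool(rows=[{"x":0,"y":-0.001,"z":0.05,"rx":0,"ry":0,"rz":0,"jaw":0.2},{"x":0,"y":-0.001,"z":0.13,"rx":0,"ry":0,"rz":0,"jaw":0.2},{"x":0,"y":-0.001,"z":0.16,"rx":0,"ry":0,"rz":0,"jaw":0.2},{"x":0,"y":-0.001,"z":0.16,"rx":0,"ry":0,"rz":0,"jaw":0.2},{"x":0,"y":-0.001,"z":0.16,"rx":0,"ry":0,"rz":0,"jaw":-0.5},{"x":0,"y":-0.001,"z":0.16,"rx":0,"ry":0,"rz":0,"jaw":-0.5},{"x":0,"y":-0.001,"z":0.16,"rx":0,"ry":0,"rz":0,"jaw":-0.5},{"x":0,"y":-0.001,"z":0.16,"rx":0,"ry":0,"rz":0,"jaw":-0.5}], squeeze=50)

```text
time: 35.15
tool_pos: [0.5267, -0.0224, 0.1722]
tool_rot: [[0.707, 0.707, 0.003], [0.707, -0.707, -0.001], [0.001, 0.002, -1.0]]
wrist_force: [-2.1, -2.2, 6.1]
gripper_width: 0.354
```

```bash
python3 go.py .4675 -.236 .255
```

```text
t 35.15 pos [ 0.5267 -0.0224  0.1722] w 0.354 
shift [-0.482   0.2733 -0.2072] turn [ 0.0007 -0.0005  0.0001]
```

Emit:
servo_tool(rows=[{"x":0,"y":0,"z":-0.05,"rx":0,"ry":0,"rz":0,"jaw":-0.5},{"x":0,"y":0,"z":-0.12,"rx":0,"ry":0,"rz":0,"jaw":-0.5},{"x":-0.05,"y":0.028,"z":-0.207,"rx":0,"ry":0,"rz":0,"jaw":-0.5},{"x":-0.15,"y":0.085,"z":-0.207,"rx":0,"ry":0,"rz":0,"jaw":-0.5},{"x":-0.26,"y":0.147,"z":-0.207,"rx":0,"ry":0,"rz":0,"jaw":-0.5},{"x":-0.37,"y":0.21,"z":-0.207,"rx":0,"ry":0,"rz":0,"jaw":-0.5},{"x":-0.45,"y":0.255,"z":-0.207,"rx":0,"ry":0,"rz":0,"jaw":-0.5},{"x":-0.482,"y":0.273,"z":-0.207,"rx":0,"ry":0,"rz":0,"jaw":-0.5}], squeeze=50)

```text
time: 36.15
tool_pos: [0.4659, -0.2372, 0.2531]
tool_rot: [[0.709, 0.705, -0.0], [0.705, -0.709, 0.0], [0.0, -0.0, -1.0]]
wrist_force: [0.7, 0.3, -0.7]
gripper_width: 0.358
```

Emit:
servo_tool(rows=[{"x":0,"y":0,"z":0.04,"rx":0,"ry":0,"rz":0,"jaw":-0.5},{"x":0,"y":0,"z":0.04,"rx":0,"ry":0,"rz":0,"jaw":-0.5},{"x":0,"y":0,"z":0.04,"rx":0,"ry":0,"rz":0,"jaw":-0.5}], squeeze=50)

```text
time: 36.52
tool_pos: [0.4667, -0.2344, 0.2366]
tool_rot: [[0.706, 0.708, -0.001], [0.708, -0.706, 0.001], [-0.0, -0.001, -1.0]]
wrist_force: [-0.6, -0.3, -0.9]
gripper_width: 0.358
```

```bash
python3 go.py .4673 -.236 .172
```

```text
t 36.52 pos [ 0.4667 -0.2344  0.2366] w 0.358 
shift [-0.0016  0.0041  0.1614] turn [-0.0005  0.      0.0005]
```

Emit:
servo_tool(rows=[{"x":0,"y":0,"z":0.06,"rx":0,"ry":0,"rz":0,"jaw":-0.5},{"x":0,"y":0,"z":0.12,"rx":0,"ry":0,"rz":0,"jaw":-0.5},{"x":0,"y":0,"z":0.15,"rx":0,"ry":0,"rz":0,"jaw":-0.5},{"x":0,"y":0,"z":0.165,"rx":0,"ry":0,"rz":0,"jaw":-0.5},{"x":0,"y":0,"z":0.169,"rx":0,"ry":0,"rz":0,"jaw":-0.5},{"x":0,"y":0,"z":0.169,"rx":0,"ry":0,"rz":0,"jaw":-0.5},{"x":0,"y":0,"z":0.169,"rx":0,"ry":0,"rz":0,"jaw":-0.2},{"x":0,"y":0,"z":0.169,"rx":0,"ry":0,"rz":0,"jaw":0.2}], squeeze=50)

```text
time: 37.52
tool_pos: [0.4672, -0.2359, 0.1704]
tool_rot: [[0.707, 0.707, 0.002], [0.707, -0.707, -0.001], [0.001, 0.002, -1.0]]
wrist_force: [-0.3, 0.2, 0.1]
gripper_width: 0.589
```

Emit:
servo_tool(rows=[{"x":0,"y":0,"z":0,"rx":0,"ry":0,"rz":0,"jaw":0.2},{"x":0,"y":0,"z":-0.1,"rx":0,"ry":0,"rz":0,"jaw":0.2},{"x":0,"y":0,"z":-0.22,"rx":0,"ry":0,"rz":0,"jaw":0.2},{"x":0.1,"y":-0.1,"z":-0.3,"rx":0,"ry":0,"rz":0,"jaw":0.2},{"x":0.2,"y":-0.2,"z":-0.3,"rx":0,"ry":0,"rz":0,"jaw":0.2},{"x":0.3,"y":-0.25,"z":-0.3,"rx":0,"ry":0,"rz":0,"jaw":0.2},{"x":0.3,"y":-0.25,"z":-0.3,"rx":0,"ry":0,"rz":0,"jaw":0.2},{"x":0.3,"y":-0.25,"z":-0.3,"rx":0,"ry":0,"rz":0,"jaw":0.2}], squeeze=50)

```text
time: 38.52
tool_pos: [0.4807, -0.0803, 0.2895]
tool_rot: [[0.706, 0.708, -0.0], [0.708, -0.706, -0.0], [-0.001, -0.0, -1.0]]
wrist_force: [-0.9, 0.2, -0.2]
gripper_width: 0.596
```

```bash
python3 -c "
from capw import *
print(sense()['tool_pos'])
_,im=cam('top'); save(im,'top9.png'); W=world(im)
for n,x,y,h in (('r',.539,-.306,.154),('s',.469,-.307,.14),('o',.467,-.2345,.126),('j',.529,.273,.096)): print(n,find(W,x,y,h))"
```

```text
[ 0.4806524  -0.08028954  0.28947826]
r (80, [540.5, -312.9], 14.5, [0.5402, -0.3168, 0.1533])
s (245, [471.0, -306.9], 16.6, [0.4703, -0.3069, 0.1391])
o 0
j (687, [530.9, 274.5], 29.3, [0.5303, 0.2737, 0.0958])
```

View pics/top9.png

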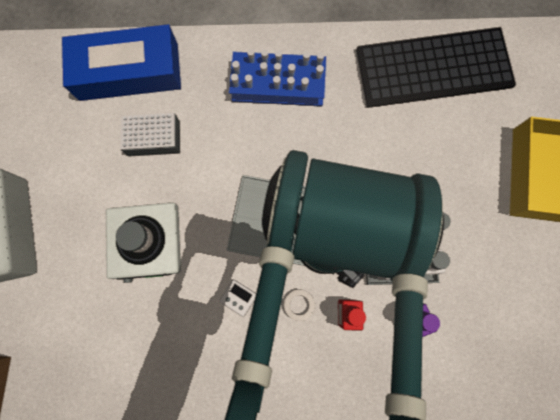

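The arm hides the round and oblong bottles. The jar sits in the ring (140,238) and the bystanders haven't moved. I'll move the arm aside for a full check.

Emit:
servo_tool(rows=[{"x":0.12,"y":-0.12,"z":0,"rx":0,"ry":0,"rz":0,"jaw":0.2},{"x":0.22,"y":-0.22,"z":0,"rx":0,"ry":0,"rz":0,"jaw":0.2},{"x":0.33,"y":-0.33,"z":0,"rx":0,"ry":0,"rz":0,"jaw":0.2},{"x":0.44,"y":-0.4,"z":0,"rx":0,"ry":0,"rz":0,"jaw":0.2},{"x":0.44,"y":-0.4,"z":0,"rx":0,"ry":0,"rz":0,"jaw":0.2},{"x":0.44,"y":-0.4,"z":0,"rx":0,"ry":0,"rz":0,"jaw":0.2}], squeeze=50)

```text
time: 39.33
tool_pos: [0.4921, 0.1562, 0.2892]
tool_rot: [[0.708, 0.707, -0.001], [0.707, -0.708, -0.001], [-0.001, 0.0, -1.0]]
wrist_force: [-0.3, -0.9, -0.2]
gripper_width: 0.599
```

```bash
python3 -c "
from capw import *
print(sense()['tool_pos'])
_,im=cam('top'); save(im,'top10.png'); W=world(im)
for n,x,y,h in (('r',.539,-.306,.154),('s',.469,-.307,.14),('o',.467,-.2345,.126),('j',.529,.273,.096)): print(n,find(W,x,y,h))"
```

```text
[0.49212011 0.15619559 0.28922243]
r (252, [540.5, -308.0], 16.5, [0.5406, -0.3077, 0.1531])
s (262, [471.0, -306.7], 16.6, [0.4706, -0.306, 0.1391])
o (251, [468.3, -236.5], 16.6, [0.4686, -0.2359, 0.125])
j 0
```

View pics/top10.png

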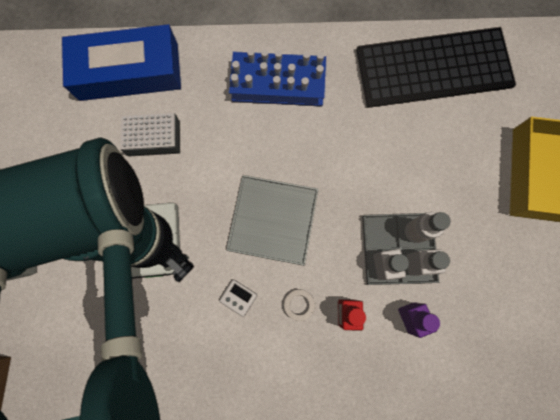

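All three bottles are upright within about 2.5 mm of where they started: round (437,222), square (437,261), oblong (397,264). The jar was fine in the previous view. Handing in.

```bash
python3 -c "
from plant import *
print(finish_job())"
```

```text
the job is handed in; nothing more can be done
None
```

The job is done and handed in at about 39 s of the 144 s allowed; no verdict was reported. I moved all three bottles onto the steel tray, set the jar inside the mixer's ring, and put each bottle back in its own rack compartment.

**Bottles:** in the last top view all three stand upright, about 2 to 2.5 mm from where they started, with their tops at the expected heights.

**Jar:** it stands about 2 mm from the ring's centre, with its lid at the expected height. That was measured one top view earlier, because the arm hid the jar in the last one.

**Bystanders:** by eye, the tip box, timer and tape roll are where they were. I did not measure them.

**Checks that disagreed:** the scene camera put the bottles on the tray and the jar about 3–4 mm off the other two cameras, so I relied on the top and wrist views.

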